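# Line up the cool-box lid hinge at the pinning station

## Robot

A 7-joint arm with a two-finger parallel gripper is mounted at the origin on the work surface. World frame = base frame: x ahead of the robot, y to its left, z up, the work surface at z = 0. Lengths are in m, angles in degrees, forces in N, time in s.
With the tool pointing down it reaches from about 0.425 to 0.875 m from the base axis. Payload 4.7 kg.
Tool frame: the origin (TCP) lies on the centre line of the jaws, within the pads' length; the fingertips stand 8 mm ahead of it and the grasp point (between the pads) lies 11 mm behind it; z points along the fingers, y is the direction in which the jaws open and shut (so a half turn about z gives the same grasp; the last joint's range is limited). The gripper opens to 87 mm and grips with 3 to 60 N. Pads are 19 mm wide; open, the fingers measure 117 mm over their backs; the gripper's body (75 mm by 190 mm) begins 51 mm behind the grasp point.
Start: joints at [-65.713, 18.392, -4.016, 83.108, 1.295, 78.541, -3.26], TCP at [0.259, 0.596, 0.231] pointing down, gripper open.
Joint ranges: [-163.93, 163.93], [-17.29, 119.83], [-79.2, 71.16], [3.27, 140.29], [-89.18, 269.18], [5.43, 117.66], [-154.24, 154.24]. Speed limits (degrees/s): [147.25, 147.25, 180, 180, 180, 180, 180].

## Interface

Orientations are given as [roll, pitch, yaw] about the fixed x, y, z axes, in that order (R = Rz(yaw) Ry(pitch) Rx(roll)).
In Python, from cell import env gives the robot as it stands. The module is installed in compiled form; this text tells all that it offers.
- The arm moves only by the tool move_arm, never from a script. Its argument "steps" is a list of rows, each a list of 2 entries, a list of its own where there are three numbers: the shift along the tool's x, y, z in m, then the turn about the tool's z in rad. A call has 1 to 20 rows; each row is the pose to reach, as a shift and turn from the pose commanded when the call began, along the tool's axes at that moment; what a row does not reach only later rows make up. A row lasts 1/8 s, in which the tool goes at most 62.5 mm and 10.7 degrees, less where a joint would pass 70% of its speed; a pose out of reach is approached as far as the arm can. A call with a gripper value outside its range is refused whole. "hand" is the closure, from -1 (fully open) to 1 (shut), set as the call begins (left out, the last holds). The fingers move at their own pace and stop on an object; "squeeze" is the grip in N (left out, the last holds). Time passes only in rows, so rows that repeat a pose let the fingers close. It gives the time, the measured TCP pose, the force and the opening at its end, in the units of the state.
- env.get_obs(): the state, without advancing time (a new reading comes with each control period).
- env.read_camera(name): name is "side" or "top"; returns (picture, depth): 400x640x3 uint8, red, green, blue; 400x640 float32, m along the optical axis (not along the pixel's ray), 0 where there is no reading.
- env.calibration(name): a dict with "intrinsics" (3x3 intrinsics, pixels), "D" ([k1, k2, p1, p2, k3] as OpenCV has them; the pictures are not rectified), "position" and "orientation" of the camera in the world. Camera axes: x right, y up, looking along -z (the intrinsics and any distortion apply to the point x, -y, -z); pixel columns grow to the right and rows downward; lengths in m; the calibration is good to about 2 mm. A picture is of the moment at which its call begins. calibration takes no time and is no camera call.
- env.sign_off(): hands the job in, once; it reports no verdict.
Trained networks look in the newest picture that a camera, given by its name, has taken for a name from the list of things; names that differ only in an ending like _2 or _b are one class to them, and where a whole thing is asked for, a point or a joint stands for the part that bears it (a point fixed in the world has none). Each returns a list of dicts, best first, with "conf" (0 to 1); they miss things now and then, are a little off and sometimes report something else, mostly with a low value. They report only what shows in the picture. A call takes as long as a camera call. They do not tell look-alikes from the thing itself.
- env.cut_out(camera, query): "region" (400x640 bool, what is visible of it) and "uv" ([column, row] in pixels, amid what is visible of it).
The state is a dict: "time_s": time; "qpos": joint angles; "joint_velocities": joint speeds; "effort": joint torques, N m; "tool_pos": TCP position; "tool_rot": TCP orientation; "force": force on the tool from outside, world axes, zero at the start; "wrist_torque": the same for the moment, N m; "grip_width": finger opening in m.
Only numpy, scipy, OpenCV 4.12 (cv2) and the standard library are available. Lean on these libraries where they do the work, as an engineer would, in place of code of your own. Each camera call takes 0.05 s, during which the arm holds its last target. There are 200 camera calls.

## Task

Push the carrier with the cool-box lid along its rail, fully up to the stop at the pin guide. Then pick up the loose hinge leaf with one wide knuckle (leave the spare with two knuckles where it lies) and bring its knuckle down between the two on the lid, leaf level and plate pointing away from the lid, so that the holes line up for the pin. Finish still holding the leaf there in the gripper, not letting go and not forcing it against the lid; do not knock over the cup or the small amber vial.

Things in the scene. Friction and masses are not known exactly. Their poses are not given: they have to be found in the camera images.
- carrier (a joint): Travel of the carrier along its rail, m: 0 at the far right (-y) end, 0.200 hard against the station stop. Aluminium carrier (deck 150 x 215 mm, top 46 mm above the table, 0.7 kg) with a white lid (160 x 150 mm, top 76 mm above the table); slides along +y of gap with about 3.5 N of friction and stays where it is left.
- post (a point): Black square push post standing on the carrier's deck at its -y end, 20 x 20 mm, sides parallel to the carrier, from 46 to 106 mm above the table; the point is on its axis, 84 mm above the table. 31 mm clear to the lid on its +y side, free on its two x sides. Axes as gap. From gap it lies 89 mm along +x and 115 mm along -y.
- gap (a point): Where the loose knuckle belongs: point on the hinge axis mid-way between two grey knuckles (24 mm diameter, 24 mm long, bore 12 mm) overhanging the robot's side of the lid, 88 mm above the table; moves with the carrier. y: hinge axis and rail direction to the station; x: across the lid, away from the robot; z up. Free space between knuckles 46 mm along y; open air below and on the -x side.
- leaf_plate (a point): Loose grey plastic hinge leaf with ONE wide knuckle, lying flat on the table, 0.06 kg: the point is the centre of its plate, half-way up (7 mm above its underside). Plate 56 mm (x) by 50 mm (y), 14 mm thick; x points to the knuckle, y along the knuckle's bore, z up.
- leaf_bore (a point): Centre of that leaf's knuckle, on the bore axis: 44 mm along +x from the plate's centre and 12 mm above its underside. Knuckle 24 mm diameter, 38 mm long (y), bore 12 mm. Axes as leaf_plate.
- leaf: The same loose one-knuckle leaf; origin under the centre of its plate, same axes.
- rail: Fixed rail slide, origin on the table under its centre line, axes as gap. Base 80 x 620 mm (y), two bars, top 28 mm up. At its +y end the stop and the pin guide: with the carrier at the stop, a 5 mm pin waits on the hinge axis, tip 62 mm along +y from gap, in a grey block 30 mm wide (x), near face 90 mm along +y, top 105 mm above the table. Carrier and lid ride on it.
- spare_plate (a point): Spare grey leaf of the same plate size but with TWO narrow knuckles (12 mm long each, 26 mm apart); not wanted, leave it lying. The point is the centre of its plate, 7 mm above its underside; x points to its knuckles.
- cup: White plastic cup, 70 mm across, 80 mm high, standing; origin at the centre of its underside.
- vial: Amber vial, 26 mm across, 50 mm high, standing near the robot; origin at the centre of its underside.
Mind the look-alikes: they are no part of the job. Leave any blue look-alike of the leaf alone.

How it is judged (in metres and radians):
On the way, in this order (a step that is already met when the one before it is completed fails the run):
1. the carrier is up against the station stop (value of joint carrier above 0.195 m), for 0.2 s.
2. the one-knuckle leaf is lifted in the gripper (contact force between the fingers and leaf above 1 N and height (world z) of leaf_plate above 0.06 m), for 0.2 s.
At the end, for the whole second after the job is handed in: Carrier within 5 mm of the stop; leaf gripped and still, bore within 4 mm of the lid hinge axis (x and z) and 5.5 mm of mid-gap along it, axes within 0.1 rad, level within 0.2 rad, plate away from the lid, pressing on lid and rail under 6 N; spare leaf moved under 30 mm (value of joint carrier above 0.195 m and contact force between the fingers and leaf above 1 N and x of leaf_bore in the frame of gap between -0.004 and 0.004 m and z of leaf_bore in the frame of gap between -0.004 and 0.004 m and y of leaf_bore in the frame of gap between -0.0055 and 0.0055 m and angle between the y axis of leaf_bore and the y axis of gap, either way round below 0.1 rad and angle between leaf_plate's own z axis and vertical below 0.2 rad and x of leaf_plate in the frame of gap below -0.03 m and linear speed of leaf below 0.02 m/s and contact force between leaf and rail below 6 N and distance of spare_plate from where it was at the start of the episode below 0.03 m); the arm keeps its last pose, push and grip.
It fails at once if the cup or the amber vial is knocked over (angle between any of cup, vial's own z axis and vertical above 0.7 rad).
It fails at once if the spare leaf is moved (distance of spare_plate from where it was at the start of the episode above 0.03 m).
It also fails if it takes over 54 s, if anything falls off the work surface, if the arm or the gripper's body presses on something with over 40 N, if the wrist force passes 120 N, or if a joint passes its speed limit or range.

## Working session

There is one attempt and no reset: what is moved stays moved. The work goes in short steps, Python scripts to look and compute and a tool call to move; the robot and the scene stay as the last step left them, time stands still between calls to the robot, and variables do not carry over. Pictures are saved under pics/ and viewed, about 8 in all and at most 12, crops included, and the job is handed in when it is done.

Besides the shell and the picture viewer there is one more tool, called after ">>>" in YAML: its name, and indented under it one key for each argument. move_arm: Moves the arm, as the interface text tells. Its arguments: {"type":"object","properties":{"steps":{"type":"array"},"hand":{"type":"number"},"squeeze":{"type":"number"}},"required":["steps"]}

```bash
mkdir -p pics && cat > h.py <<'E'
import numpy as np, cv2
from cell import env
from scipy.spatial.transform import Rotation as R
def cal(n):
    c=env.calibration(n); o=np.array(c["orientation"],float)
    M=o if o.shape==(3,3) else (R.from_euler('xyz',o,degrees=True).as_matrix() if o.size==3 else None)
    return np.array(c["intrinsics"]),np.array(c["D"]),np.array(c["position"]),M
def world(n,uv,d):
    K,D,p,M=cal(n); uv=np.array(uv,float).reshape(-1,1,2)
    q=cv2.undistortPoints(uv,K,D).reshape(-1,2); d=np.atleast_1d(d)
    return p+np.c_[q[:,0]*d,-q[:,1]*d,-d]@M.T
def cloud(n,dep,mask=None):
    m=(dep>0) if mask is None else (dep>0)&mask
    v,u=np.nonzero(m); return np.c_[u,v],world(n,np.c_[u,v],dep[v,u])
def pix(n,P):
    K,D,p,M=cal(n); X=(np.atleast_2d(P)-p)@M; X=X*[1,-1,-1]
    return cv2.projectPoints(X,np.zeros(3),np.zeros(3),K,D)[0].reshape(-1,2)
E
python3 - <<'E'
from h import *
print(env.get_obs()); 
for n in("top","side"):
    print(n,env.calibration(n)); p,d=env.read_camera(n); cv2.imwrite(f"pics/{n}0.png",p[...,::-1]); np.save(n+"0.npy",d)
    for q in("leaf","spare_plate","post","gap","cup","vial","carrier"):
        for r in env.cut_out(n,q):
            m=r["region"]&(d>0)
            if m.sum(): print(n,q,round(r["conf"],2),np.round(r["uv"]),m.sum(),np.round(np.median(cloud(n,d,m)[1],0),3))
E
```

```text
{'time_s': 0.0, 'qpos': array([-65.71250082,  18.43917932,  -4.01707441,  83.17435336,
         1.29528809,  78.53974263,  -3.25838729]), 'joint_velocities': array([-0.07887196, -0.03795369, -0.03544986,  0.01116005, -0.12028879,
       -0.03325604, -0.08283219]), 'effort': array([ 4.60140018e-04, -4.91298938e+01, -4.03770916e-01, -3.12519801e+01,
       -6.39267359e-02,  4.39499435e-02,  2.02020183e-04]), 'tool_pos': array([0.25879629, 0.5956824 , 0.22946515]), 'tool_rot': array([-1.79891988e+02,  5.46425483e-03,  1.56525378e+02]), 'force': array([ 0.88171733, -0.08451248,  0.14324931]), 'wrist_torque': array([-0.00752945,  0.02716785, -0.04824951]), 'grip_width': 0.08720616786058828}
top {'intrinsics': array([[455.83583295,   0.        , 314.88119284],
       [  0.        , 455.83583295, 201.68949832],
       [  0.        ,   0.        ,   1.        ]]), 'D': array([-0.07705757,  0.        ,  0.        ,  0.        ,  0.        ]), 'position': array([0.28406247, 0.00549527, 0.97822408]), 'orientation': array([ 10.43078922,  -0.98777968, -89.3428661 ])}
top leaf 0.83 [169. 242.] 905
[... 612 characters left out ...]
 188.49846317],
       [  0.        ,   0.        ,   1.        ]]), 'D': array([-0.03581709,  0.        ,  0.        ,  0.        ,  0.        ]), 'position': array([0.06797413, 0.63405435, 0.55570537]), 'orientation': array([  58.69596294,    1.18929061, -149.63766228])}
side leaf 0.73 [260. 352.] 1865 [0.37  0.309 0.014]
side leaf 0.67 [352. 359.] 1860 [0.252 0.254 0.014]
side spare_plate 0.95 [385. 174.] 402 [ 0.425 -0.265  0.013]
side post 0.73 [254. 186.] 4909 [0.613 0.017 0.075]
side gap 0.95 [254. 185.] 4745 [0.613 0.018 0.075]
side cup 0.89 [365. 193.] 1220 [ 0.409 -0.093  0.055]
side vial 0.8 [323. 265.] 401 [0.378 0.116 0.03 ]
side carrier 0.59 [257. 186.] 4742 [0.613 0.019 0.075]
```

```bash
python3 - <<'E'
import cv2,numpy as np
a=cv2.imread("pics/top0.png");b=cv2.imread("pics/side0.png")
cv2.imwrite("pics/side0c.png",cv2.resize(b[150:400,180:440],None,fx=2.3,fy=2.3))
E
```

```text
(no output)
```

View pics/top0.png

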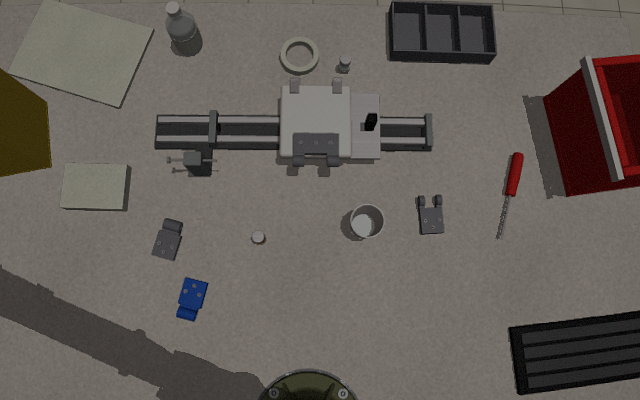

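View pics/side0c.png

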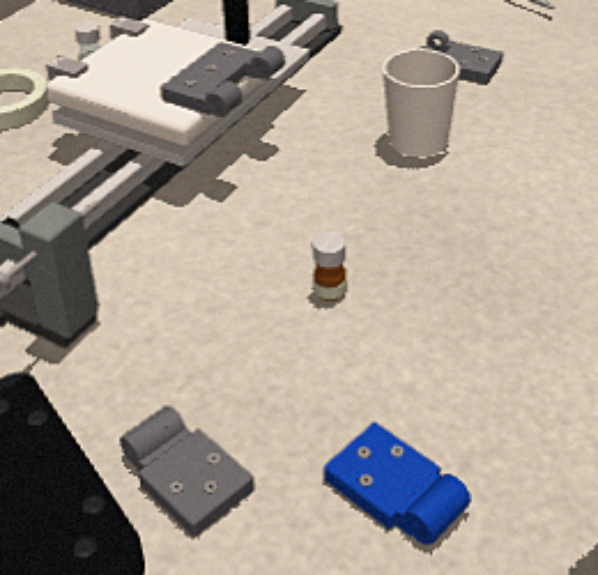

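Top view: the candidates for the leaf are grey with one knuckle (169,242), blue with one knuckle (189,299), and grey with two knuckles (430,217). Only the one at (169,242) is grey with one wide knuckle, and the enlarged side crop confirms it. The black post is at (371,121), the cup at (366,222) and the vial at (258,237).

```bash
python3 - <<'E'
from h import *
for n in("top","side"):
    d=np.load(n+"0.npy"); uv,P=cloud(n,d)
    b=lambda x0,x1,y0,y1,z0,z1:np.all((P>[x0,y0,z0])&(P<[x1,y1,z1]),1)
    m=b(.5,.75,-.25,.2,.098,.115); print(n,"post top",m.sum(),np.round(P[m].mean(0),4),P[m].min(0),P[m].max(0))
    m=b(.5,.75,-.25,.2,.070,.080); r=cv2.minAreaRect((P[m][:,:2]*1000).astype(np.float32)); print("lid",m.sum(),r,np.median(P[m][:,2]))
    m=b(.5,.75,-.25,.2,.083,.115); print("hi",m.sum(),P[m].min(0),P[m].max(0))
    m=b(.3,.45,.22,.4,.005,.035); 
    r=cv2.minAreaRect((P[m][:,:2]*1000).astype(np.float32)); print("leaf",m.sum(),r,np.percentile(P[m][:,2],[1,50,99]))
    k=b(.3,.45,.22,.4,.018,.035); print("knuckle",k.sum(),P[k].mean(0), "plate",np.median(P[m&~k],0))
    m=b(.5,.72,.18,.42,.096,.115); print("block top",m.sum(),P[m].min(0),P[m].max(0),P[m].mean(0))
    m=b(.3,.8,-.6,.6,.06,.2); 
E
```

```text
top post top 163 [ 0.5792 -0.067   0.1016] [ 0.52582456 -0.13015309  0.09805769] [0.6318797  0.03882704 0.10782061]
lid 3939 ((632.8885498046875, -30.757736206054688), (172.12347412109375, 198.7628631591797), 0.43895986676216125) 0.07472141857671855
hi 1435 [ 0.52011714 -0.13078506  0.08303263] [0.71371387 0.19862264 0.10782061]
leaf 888 ((371.1809997558594, 327.41845703125), (121.41117858886719, 128.21653747558594), 25.795440673828125) [0.00563277 0.01375703 0.02500425]
knuckle 148 [0.40676968 0.29511752 0.02180426] plate [0.36766091 0.30424467 0.01326257]
block top 264 [0.51505291 0.22029003 0.09646396] [0.54480873 0.25673556 0.10838418] [0.52920858 0.23753734 0.10351303]
side post top 97 [ 0.5821 -0.0697  0.1013] [ 0.52461591 -0.1304882   0.09805511] [0.63171783 0.04074641 0.10675259]
lid 2006 ((623.0904541015625, -29.346824645996094), (192.88804626464844, 198.7330322265625), 0.1251765787601471) 0.07497689269883559
hi 955 [ 0.52048284 -0.13152066  0.08306026] [0.70919846 0.19916945 0.10675259]
leaf 1756 ((377.19720458984375, 304.4753112792969), (51.13471221923828, 84.81175994873047), 75.73573303222656) [0.00551251 0.01371316 0.02405137]
knuckle 273 [0.40488689 0.2975823  0.02169167] plate [0.36554605 0.30977161 0.01343281]
block top 349 [0.51355085 0.2206887  0.09601799] [0.54468687 0.25781405 0.10614849] [0.52668665 0.24197455 0.10252963]
```

>>> move_arm:
  steps:
    - [[-0.02,-0.018,0],-0.05]
    - [[-0.06,-0.053,0],-0.1]
    - [[-0.1,-0.089,0],-0.15]
    - [[-0.14,-0.124,0],-0.2]
    - [[-0.18,-0.16,0],-0.25]
    - [[-0.22,-0.195,0],-0.3]
    - [[-0.26,-0.231,0],-0.35]
    - [[-0.3,-0.266,0],-0.41]
    - [[-0.34,-0.302,0],-0.41]
    - [[-0.38,-0.337,0],-0.41]
    - [[-0.42,-0.373,0],-0.41]
    - [[-0.46,-0.408,0],-0.41]
    - [[-0.5,-0.444,0],-0.41]
    - [[-0.54,-0.479,0],-0.41]
    - [[-0.58,-0.515,0],-0.41]
    - [[-0.62,-0.55,0],-0.41]
    - [[-0.64,-0.568,0],-0.41]
    - [[-0.64,-0.568,0],-0.41]
  hand: 1
  squeeze: 20

```text
time_s: 3.05
tool_pos: [0.6195, -0.1827, 0.2302]
tool_rot: [-179.9, -0.0, 179.8]
force: [-0.0, -0.4, -0.2]
grip_width: 0.0004
```

>>> move_arm:
  steps:
    - [[0,0,0.03],0]
    - [[0,0,0.07],0]
    - [[0,0,0.115],0]
    - [[0,0,0.14],0]
    - [[0,0.005,0.145],0]
    - [[0,0.02,0.145],0]
    - [[0,0.032,0.145],0]
    - [[0,0.042,0.145],0]
    - [[0,0.055,0.145],0]
    - [[0,0.07,0.145],0]
    - [[0,0.085,0.145],0]
    - [[0,0.1,0.145],0]
    - [[0,0.115,0.145],0]
    - [[0,0.13,0.145],0]
    - [[0,0.145,0.145],0]
    - [[0,0.155,0.145],0]
    - [[0,0.163,0.145],0]
    - [[0,0.167,0.145],0]

```text
time_s: 5.3
tool_pos: [0.6194, -0.0121, 0.0853]
tool_rot: [180.0, -0.0, -180.0]
force: [1.8, -3.6, 4.0]
grip_width: 0.0003
```

>>> move_arm:
  steps:
    - [[0,0.003,0],0]
    - [[0,0.006,0],0]
    - [[0,0.008,0],0]
    - [[0,0.008,0],0]

```text
time_s: 5.8
tool_pos: [0.6194, -0.0047, 0.0854]
tool_rot: [180.0, -0.0, -180.0]
force: [-0.2, -2.9, 3.0]
grip_width: 0.0004
```

>>> move_arm:
  steps:
    - [[0,0.003,0],0]
    - [[0,0.006,0],0]
    - [[0,0.008,0],0]
    - [[0,0.008,0],0]

```text
time_s: 6.3
tool_pos: [0.6193, -0.0045, 0.0855]
tool_rot: [-179.5, -0.0, 179.7]
force: [1.0, -14.3, 1.8]
grip_width: 0.0004
```

>>> move_arm:
  steps:
    - [[0,-0.02,0],0]
    - [[0,-0.05,-0.01],0]
    - [[0,-0.09,-0.04],0]
    - [[0,-0.13,-0.08],0]
    - [[0,-0.16,-0.12],0]
    - [[0,-0.17,-0.14],0]
    - [[0,-0.17,-0.14],0]
  hand: -1

```text
time_s: 7.18
tool_pos: [0.6204, -0.1669, 0.2267]
tool_rot: [179.9, 0.2, 180.0]
force: [-0.9, 1.4, -0.6]
grip_width: 0.0621
```

```bash
python3 - <<'E'
from h import *
print(env.get_obs()["force"])
for n in("top","side"):
    p,d=env.read_camera(n); cv2.imwrite(f"pics/{n}1.png",p[...,::-1]); np.save(n+"1.npy",d)
    uv,P=cloud(n,d)
    b=lambda x0,x1,y0,y1,z0,z1:np.all((P>[x0,y0,z0])&(P<[x1,y1,z1]),1)
    m=b(.59,.65,-.03,.05,.09,.115); print(n,"post",m.sum(),P[m].min(0),P[m].max(0))
    m=b(.49,.545,.05,.21,.083,.11); print("knk",m.sum(),P[m].min(0),P[m].max(0))
    for y0,y1 in((.05,.13),(.13,.21)):
        q=P[m&(P[:,1]>y0)&(P[:,1]<y1)]; print("  k",len(q),np.round(q.mean(0),4),np.round(np.percentile(q,[2,98],axis=0),4).tolist())
    m=b(.33,.44,.25,.35,.005,.035); q=P[m]
    r=cv2.minAreaRect((q[:,:2]*1000).astype(np.float32)); print("leaf",r)
    for r in env.cut_out(n,"leaf"): print(r["conf"],r["uv"])
a=cv2.imread("pics/top1.png")[60:280,100:420]; b=cv2.imread("pics/side1.png")[120:390,180:460]
cv2.imwrite("pics/m1.png",np.vstack([cv2.resize(a,(440,300)),cv2.resize(b,(440,300))]))
E
```

```text
[-0.9411862   1.4121671  -0.58175787]
top post 109 [0.61100796 0.00808151 0.09121539] [0.63096303 0.02662371 0.10806089]
knk 312 [0.51998089 0.08462828 0.08302132] [0.54492972 0.20918964 0.10252904]
  k 141 [0.5308 0.0961 0.0958] [[0.521, 0.0848, 0.0875], [0.5446, 0.1072, 0.1014]]
  k 171 [0.5306 0.1676 0.0947] [[0.5203, 0.1529, 0.0841], [0.5432, 0.206, 0.1007]]
leaf ((385.1359558105469, 301.2477111816406), (51.70576477050781, 100.29345703125), 76.2241439819336)
0.61 [188.6, 297.2]
side post 114 [0.61018073 0.00943561 0.09014839] [0.63113143 0.02899288 0.10669361]
knk 381 [0.51915746 0.08422497 0.08313113] [0.54490817 0.20822496 0.10063005]
  k 165 [0.5287 0.0998 0.0931] [[0.5205, 0.0855, 0.0842], [0.5425, 0.1095, 0.0995]]
  k 216 [0.5282 0.1732 0.0922] [[0.5201, 0.1556, 0.0833], [0.5425, 0.2066, 0.0994]]
leaf ((376.8223876953125, 303.6417236328125), (51.77460861206055, 84.40640258789062), 74.46000671386719)
0.63 [351.0, 360.8]
0.56 [262.3, 353.1]
```

View pics/m1.png

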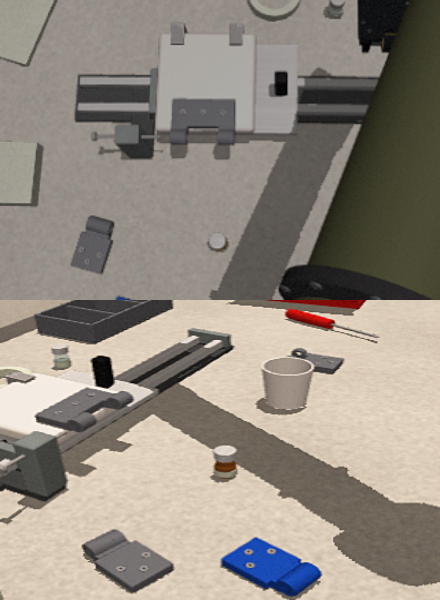

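>>> move_arm:
  steps:
    - [[0.01,0.018,0],0.02]
    - [[0.03,0.055,0],0.05]
    - [[0.05,0.092,0],0.08]
    - [[0.075,0.138,0],0.1]
    - [[0.1,0.184,0],0.13]
    - [[0.125,0.231,0],0.16]
    - [[0.15,0.277,0],0.19]
    - [[0.175,0.323,0],0.22]
    - [[0.2,0.369,0.01],0.25]
    - [[0.225,0.415,0.03],0.27]
    - [[0.245,0.452,0.05],0.27]
    - [[0.257,0.474,0.07],0.27]
    - [[0.257,0.474,0.1],0.27]
    - [[0.257,0.474,0.11],0.27]
    - [[0.257,0.474,0.11],0.27]

```text
time_s: 9.25
tool_pos: [0.362, 0.3067, 0.1148]
tool_rot: [-179.9, -0.1, 164.5]
force: [-0.5, -0.3, 0.1]
grip_width: 0.0871
```

>>> move_arm:
  steps:
    - [[-0.001,0,0.03],0]
    - [[-0.001,0,0.06],0]
    - [[-0.001,0,0.085],0]
    - [[-0.001,0,0.097],0]
    - [[-0.001,0,0.103],0]
    - [[-0.001,0,0.104],0]
    - [[-0.001,0,0.104],0]

```text
time_s: 10.12
tool_pos: [0.3641, 0.3074, 0.0124]
tool_rot: [179.9, 0.0, 164.5]
force: [-0.5, 0.9, -1.4]
grip_width: 0.087
```

>>> move_arm:
  steps:
    - [[0,0,0],0]
    - [[0,0,0],0]
    - [[0,0,0],0]
    - [[0,0,0],0]
    - [[0,0,0],0]
    - [[0,0,0],0]
    - [[0,0,0],0]
  hand: 1
  squeeze: 25

```text
time_s: 11.0
tool_pos: [0.3636, 0.307, 0.0116]
tool_rot: [180.0, 0.0, 164.5]
force: [0.2, -0.4, 1.2]
grip_width: 0.0498
```

>>> move_arm:
  steps:
    - [[0,0,-0.01],0]
    - [[0,0,-0.04],0]
    - [[0,0,-0.08],0]
    - [[0,0,-0.12],0]
    - [[-0.01,-0.008,-0.15],0]
    - [[-0.03,-0.024,-0.16],-0.03]
    - [[-0.055,-0.045,-0.16],-0.08]
    - [[-0.08,-0.065,-0.16],-0.12]
    - [[-0.105,-0.085,-0.16],-0.17]
    - [[-0.13,-0.105,-0.16],-0.22]
    - [[-0.15,-0.122,-0.16],-0.27]
    - [[-0.162,-0.131,-0.16],-0.27]
    - [[-0.1665,-0.135,-0.16],-0.27]
    - [[-0.1665,-0.135,-0.16],-0.27]
    - [[-0.1665,-0.135,-0.16],-0.27]

```text
time_s: 12.88
tool_pos: [0.4875, 0.1335, 0.1715]
tool_rot: [180.0, -0.0, -179.9]
force: [-0.5, 0.6, -0.8]
grip_width: 0.05
```

```bash
cat > m.py <<'E'
from h import *
import sys
tag=sys.argv[1]; o=env.get_obs(); T=o["tool_pos"]; print(o["time_s"],T,o["tool_rot"],o["force"],o["grip_width"])
ims=[]
for n in("top","side"):
    p,d=env.read_camera(n); uv,P=cloud(n,d); L=P-T
    m=(L[:,0]>-.03)&(L[:,0]<.062)&(abs(L[:,1])<.028)&(L[:,2]>-.02)&(L[:,2]<.02)
    k=m&(L[:,0]>.03)
    for nm,s in(("leaf",m),("knk",k)):
        if s.sum()>5: print(n,nm,s.sum(),"TCP-rel pct2,50,98",np.round(np.percentile(L[s],[2,50,98],axis=0),4).tolist())
    if k.sum()>5: print(" rect",cv2.minAreaRect((P[k][:,:2]*1000).astype(np.float32)))
    im=p[...,::-1].copy(); c=pix(n,T+[.03,0,0])[0].astype(int); x=max(0,c[0]-80);y=max(0,c[1]-60)
    ims.append(cv2.resize(im[y:y+120,x:x+160],(640,480) if n=="side" else (640,480))); np.savez(f"{tag}_{n}.npz",d=d,p=p)
cv2.imwrite(f"pics/{tag}.png",np.hstack([cv2.resize(i,(400,300)) for i in ims]))
E
python3 m.py a
```

```text
12.875 [0.4875391  0.13347985 0.17154298] [ 1.79975890e+02 -1.97642692e-02 -1.79909086e+02] [-0.46940074  0.60290429 -0.76190564] 0.05004487984677525
side leaf 791 TCP-rel pct2,50,98 [[-0.0267, -0.0259, -0.0106], [-0.0073, 0.004, 0.0013], [0.0519, 0.0266, 0.0176]]
side knk 117 TCP-rel pct2,50,98 [[0.0318, 0.0115, -0.0113], [0.0451, 0.0197, -0.0014], [0.0548, 0.0212, 0.0085]]
 rect ((530.6593017578125, 149.29856872558594), (25.940465927124023, 11.961481094360352), 0.8531873822212219)
```

View pics/a.png

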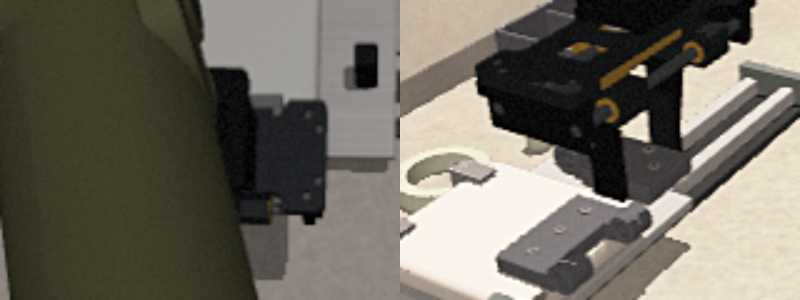

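```bash
python3 - <<'E'
from h import *
from scipy.optimize import least_squares
T=np.array([.48754,.13348,.17154])
d=np.load("a_side.npz")["d"]; uv,P=cloud("side",d)
def face(nm,c,y0,y1):
    L=P-c; m=(np.hypot(L[:,0],L[:,2])<.017)&(L[:,1]>y0)&(L[:,1]<y1); q=L[m]
    ang=np.arctan2(q[:,2],q[:,0]); print(nm,m.sum(),"x",np.round(np.percentile(q[:,0],[1,99]),4),"z",np.round(np.percentile(q[:,2],[1,99]),4),"y",np.round(np.percentile(q[:,1],[5,50,95]),4),
      "encl",cv2.minEnclosingCircle((q[:,[0,2]]*1000).astype(np.float32)))
def cyl(nm,c,y0,y1):
    L=P-c; r=np.hypot(L[:,0],L[:,2]); m=(r<.018)&(r>.008)&(L[:,1]>y0)&(L[:,1]<y1); q=L[m]
    f=least_squares(lambda p:np.hypot(q[:,0]-p[0],q[:,2]-p[1])-.012,[0,0],loss="soft_l1",f_scale=.001); print(nm,m.sum(),np.round(f.x,4),f.cost)
b=T+[.044,0,.0002]; g=np.array([.532,.1325,.088])
face("leaf",b,.012,.024); cyl("leafcyl",b,-.017,.015)
face("lidL",g,.040,.052); cyl("lidLcyl",g,.026,.043)
face("lidR",g,-.028,-.018); cyl("lidRcyl",g,-.045,-.027)
# same for earlier pictures of the lid
for n,f in(("top","top1.npy"),("side","side1.npy")):
    uv,P=cloud(n,np.load(f)); print(n)
    cyl("L",g,.026,.044); cyl("R",g,-.044,-.027); face("Lf",g,.0,.06); face("Rf",g,-.06,0)
    m=(P[:,0]>.5)&(P[:,0]<.5445)&(P[:,1]>.2)&(P[:,1]<.27)&(P[:,2]>.1); print("blocktop",P[m].min(0),P[m].max(0))
E
```

```text
leaf 118 x [-0.0151  0.0111] z [-0.0117  0.0086] y [0.0141 0.0197 0.0212] encl ((-2.134357452392578, -1.6199989318847656), 14.385708808898926)
leafcyl 9 [0.0009 0.0055] 2.6618426214849382e-06
lidL 126 x [-0.0116  0.0162] z [-0.0131  0.0112] y [0.0409 0.0445 0.046 ] encl ((2.1649537086486816, -0.31447935104370117), 14.823107719421387)
lidLcyl 123 [ 0.0009 -0.0009] 6.249276917274576e-05
lidR 110 x [-0.0116  0.0166] z [-0.0116  0.0115] y [-0.0276 -0.0247 -0.0225] encl ((2.645214557647705, -0.30494752526283264), 14.38239574432373)
lidRcyl 106 [ 0.0008 -0.0007] 5.859245668419201e-05
top
L 131 [ 0.0011 -0.0006] 0.00011437669954337279
R 121 [ 0.0012 -0.0012] 9.06509814623988e-05
Lf 192 x [-0.0119  0.0165] z [-0.006   0.0131] y [0.0194 0.0303 0.0426] encl ((2.958900213241577, 2.815516948699951), 15.154109954833984)
Rf 178 x [-0.0111  0.0167] z [-0.01    0.0136] y [-0.0477 -0.0361 -0.0242] encl ((1.8014761209487915, 1.1198792457580566), 15.140727996826172)
blocktop [0.51619992 0.22016806 0.10002292] [0.54313016 0.2575483  0.10916953]
side
L 140 [ 0.0006 -0.0009] 8.448472695122616e-05
R 98 [ 0.001 -0.001] 5.6118535467056126e-05
Lf 265 x [-0.0121  0.0166] z [-0.0114  0.0115] y [0.0226 0.0393 0.0456] encl ((2.062213897705078, -0.5363819003105164), 14.907453536987305)
Rf 240 x [-0.0116  0.0168] z [-0.0109  0.0117] y [-0.0454 -0.0282 -0.0164] encl ((1.9675110578536987, -0.37891459465026855), 15.064382553100586)
blocktop [0.51367573 0.22088877 0.10016033] [0.54397961 0.25840272 0.10645355]
```

Side crop: the leaf is held level, with its knuckle towards the lid and lined up above the gap. Descending in stages now, checking the force.

>>> move_arm:
  steps:
    - [[-0.0015,-0.0023,0.01],0]
    - [[-0.0015,-0.0023,0.03],0]
    - [[-0.0015,-0.0023,0.045],0]
    - [[-0.0015,-0.0023,0.055],0]
    - [[-0.0015,-0.0023,0.062],0]
    - [[-0.0015,-0.0023,0.068],0]
    - [[-0.0015,-0.0023,0.068],0]

```text
time_s: 13.85
tool_pos: [0.4895, 0.1301, 0.1033]
tool_rot: [-180.0, -0.0, -180.0]
force: [-0.5, 0.5, -0.6]
grip_width: 0.0498
```

```bash
python3 m.py b
```

```text
13.85 [0.48948605 0.13008268 0.10334293] [-1.79990101e+02 -1.62335121e-02 -1.79984885e+02] [-0.45536645  0.54700674 -0.61538062] 0.04979703911223021
side leaf 693 TCP-rel pct2,50,98 [[-0.0267, -0.0256, -0.0134], [-0.0087, 0.0006, 0.0015], [0.0558, 0.0272, 0.0174]]
side knk 70 TCP-rel pct2,50,98 [[0.0315, 0.0146, -0.0165], [0.0433, 0.0205, -0.007], [0.0617, 0.028, -0.0013]]
 rect ((535.633544921875, 151.7527313232422), (14.121891975402832, 31.26492691040039), 83.99127960205078)
```

View pics/b.png

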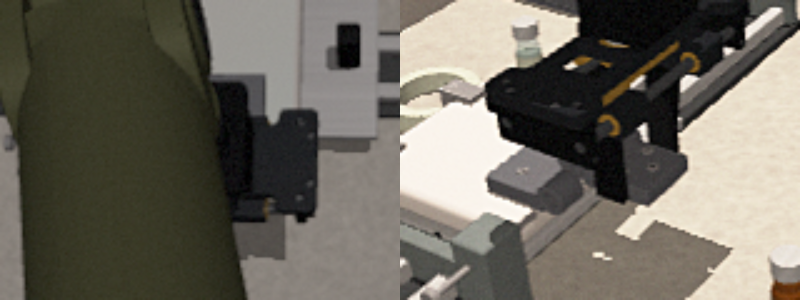

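>>> move_arm:
  steps:
    - [[0,0.001,0.004],0]
    - [[0,0.001,0.008],0]
    - [[0,0.001,0.012],0]
    - [[0,0.001,0.015],0]
    - [[0,0.001,0.0155],0]
    - [[0,0.001,0.0155],0]
    - [[0,0.001,0.0155],0]

```text
time_s: 14.82
tool_pos: [0.4897, 0.1312, 0.0882]
tool_rot: [180.0, 0.0, -180.0]
force: [0.5, -0.1, -0.6]
grip_width: 0.0499
```

```bash
python3 m.py c && python3 - <<'E'
from h import *
for i in range(5):
    env.read_camera("side"); o=env.get_obs(); print(o["tool_pos"].round(4),o["force"].round(2),o["wrist_torque"].round(3))
d=np.load("c_side.npz")["d"]; uv,P=cloud("side",d)
for nm,y0,y1 in(("lidL",.15,.185),("mid",.108,.15),("lidR",.08,.107)):
    m=(abs(P[:,0]-.525)<.02)&(P[:,1]>y0)&(P[:,1]<y1)&(P[:,2]>.06)&(P[:,2]<.105)
    print(nm,m.sum(),np.round(np.percentile(P[m],[2,50,98],axis=0),4).tolist() if m.sum() else "")
m=(P[:,0]>.585)&(P[:,0]<.65)&(P[:,1]>-.03)&(P[:,1]<.05)&(P[:,2]>.085)&(P[:,2]<.115); print("post",m.sum(), P[m].min(0),P[m].max(0))
E
```

```text
14.825 [0.48971249 0.13119501 0.08822272] [ 1.79990069e+02  2.07071168e-02 -1.79984277e+02] [ 0.54584601 -0.07742415 -0.63251938] 0.04991608476478016
side leaf 619 TCP-rel pct2,50,98 [[-0.027, -0.0263, -0.0104], [-0.0102, -0.0022, 0.0013], [0.0288, 0.0268, 0.0169]]
side knk 12 TCP-rel pct2,50,98 [[0.0301, 0.0199, -0.0117], [0.0328, 0.0256, -0.001], [0.0608, 0.0274, 0.0022]]
 rect ((535.5604858398438, 154.22845458984375), (31.542205810546875, 7.889163970947266), 2.395747184753418)
[0.4897 0.1312 0.0882] [ 0.7   0.18 -1.78] [0.076 0.059 0.006]
[0.4897 0.1311 0.0882] [ 0.02 -0.48 -0.33] [ 0.03   0.023 -0.027]
[0.4896 0.1311 0.0881] [ 0.4   0.58 -1.75] [0.029 0.042 0.015]
[0.4896 0.1311 0.0881] [-0.61 -0.2  -0.59] [ 0.046 -0.026  0.01 ]
[0.4896 0.1312 0.0881] [-0.06 -0.38 -0.3 ] [0.052 0.011 0.05 ]
lidL 241 [[0.5105, 0.1558, 0.0615], [0.5277, 0.1736, 0.0866], [0.5449, 0.1803, 0.0989]]
mid 18 [[0.5052, 0.1086, 0.0796], [0.509, 0.1163, 0.0896], [0.5225, 0.1412, 0.0912]]
lidR 1 [[0.5075, 0.1066, 0.0878], [0.5075, 0.1066, 0.0878], [0.5075, 0.1066, 0.0878]]
post 5 [0.62721624 0.02380128 0.10013331] [0.63255442 0.02731778 0.10339208]
```

View pics/c.png

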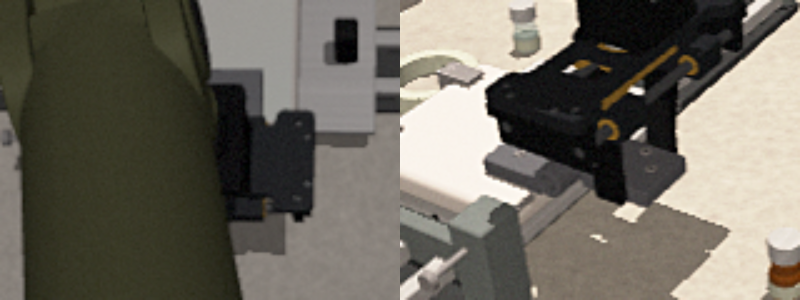

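>>> move_arm:
  steps:
    - [[0.0005,0,0.0003],0]
    - [[0.0005,0,0.0003],0]
    - [[0.0005,0,0.0003],0]
    - [[0.0005,0,0.0003],0]

```text
time_s: 15.68
tool_pos: [0.4891, 0.1311, 0.0878]
tool_rot: [180.0, 0.0, -180.0]
force: [-0.1, 0.1, 0.1]
grip_width: 0.0497
```

```bash
python3 - <<'E'
from h import *
p,d=env.read_camera("top"); 
for nm,D in(("before",np.load("top1.npy")),("now",d)):
    P=cloud("top",D)[1]; m=(P[:,0]>.59)&(P[:,0]<.65)&(P[:,1]>-.03)&(P[:,1]<.05)&(P[:,2]>.09)&(P[:,2]<.115)
    print(nm,m.sum(),P[m].mean(0),P[m].min(0)[1],P[m].max(0)[1])
    m=(P[:,0]>.38)&(P[:,0]<.49)&(P[:,1]>-.31)&(P[:,1]<-.21)&(P[:,2]>.006)&(P[:,2]<.03); print(" spare",m.sum(),P[m].mean(0))
o=env.get_obs(); print(o["time_s"],o["tool_pos"],o["force"],o["grip_width"])
env.sign_off()
E
```

```text
before 109 [0.61947558 0.0171084  0.10282583] 0.008081512391517123 0.026623714453731587
 spare 0 [nan nan nan]
now 109 [0.61934307 0.01719933 0.10264382] 0.008076725859860625 0.026623261852799715
 spare 772 [ 0.43374851 -0.26069722  0.01373806]
15.725 [0.48907372 0.13115275 0.08778735] [-0.17464687  0.44880498 -0.52269462] 0.049631052417670726
the job is handed in; nothing more can be done<stdin>:6: RuntimeWarning: Mean of empty slice.
  ret = um.true_divide(
```

The carrier is pushed up to the stop, and the grey one-knuckle leaf is held level between the two lid knuckles. I handed the job in at 15.7 s of the 54 s allowed; no verdict is reported.

- **Carrier:** I pushed it by its post until the force rose to about 14 N. The last top picture shows the post unmoved since then, to about 0.1 mm.
- **Leaf:** The grip opening is 49.6 mm on the 50 mm plate, and the wrist force is under 1 N, so nothing is pressing on the lid. I estimate the bore is within about 1 mm of the hinge axis in x and z. That comes from the tool pose and the side camera from before the descent, because the fingers hide the knuckle now.
- **Position along the axis:** My estimates of mid-gap disagreed, from about 128.5 to 135.5 mm in y; I used 131. The knuckle went in without contact, so it should be within its 4 mm play on each side.
- **Spare leaf:** It is where it was at the start, to within 1–2 mm. My "before" comparison for it came up empty because the arm hid it in that picture, so I compared with the first measurement.
- **Cup and vial:** I kept the arm clear of both. The cup was standing after the push and the vial in the last pictures. I did not measure either at the end.

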